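# Sort a sample jar by its weight into a stop lane

## Robot

A 6-joint arm with a two-finger parallel gripper is mounted at the origin on a cart in front of the work surface, level with it; the furniture and walls round the work are solid. World frame = base frame: x ahead of the robot, y to its left, z up, the work surface at z = 0. Lengths are in m, angles in rad, forces in N, time in s.
With the tool pointing down it reaches from about 0.3 to 0.875 m from the base axis. Payload 6.4 kg.
Tool frame: the origin (TCP) lies between the finger pads; the fingertips stand ctrl.tip_extent ahead of it and the grasp point (between the pads) is the TCP (ctrl.tip_extent is the distance from the TCP to the fingertips, in m); z points along the fingers, y is the line along which they close (so a half turn about z gives the same grasp; the last joint's range is limited). The gripper opens to 85 mm and grips with 20 to 120 N. Pads are 22 mm wide; open, the fingers measure 114 mm over their backs; the gripper's body (76 mm by 85 mm) begins 54 mm behind the grasp point. The pads swing forward as they close: fully open they stand 13 mm farther back than shut.
Start: joints at [-1.421, 0.181, 1.607, -0, 1.354, -0.206], TCP at [0.2, -0.539, 0.25] pointing down, gripper open.
Joint ranges: [-2.99, 2.99], [-0.89, 2.07], [0.3, 2.58], [-1.14, 4.28], [0, 2.63], [-3.12, 3.12]. Speed limits (rad/s): [2.57, 2.57, 3.01, 3.14, 3.14, 3.14].

## Interface

Orientations are given as a unit quaternion [w, x, y, z].
In Python, from bench import ctrl gives the robot as it stands.
- The arm moves only by the tool send_rows, never from a script. Its arguments are lists of equal length, an entry for each row: "dr": the turn, a rotation vector about the tool's x, y, z in units of 6 degrees (1.0 is 6 degrees), a list of three; "xyz": the shift along the tool's x, y, z in cm, a list of three; "jaw": the opening in per cent of the stroke, from 0 (shut) to 100 (fully open). In form: {"dr": [[wx, wy, wz], ...], "xyz": [[dx, dy, dz], ...], "jaw": [jaw, ...]}. A call has exactly 8 rows; each row is the pose to reach, as a shift and turn from the pose commanded when the call began, along the tool's axes at that moment; what a row does not reach only later rows make up. A row lasts 1/8 s, in which the tool goes at most 62.5 mm and 10.7 degrees, less where a joint would pass 70% of its speed; a pose out of reach is approached as far as the arm can. A call with a gripper value outside its range is refused whole. The fingers move at their own pace and stop on an object; the grip force is fixed at half the most. Time passes only in rows, so rows that repeat a pose let the fingers close, or fill a call up. It gives the time, the measured TCP pose, the force, the opening and the grip force at its end, in the units of the state.
- ctrl.get_obs(): the state, without advancing time (a new reading comes with each control period).
- ctrl.camera(name): name is "side" or "top"; returns the picture (480x640x3 uint8, red, green, blue); there is no depth.
- ctrl.calibration(name): a dict with "camera_matrix" (3x3 intrinsics, pixels), "D" ([k1, k2, p1, p2, k3] as OpenCV has them; the pictures are not rectified), "world_from_camera" (4x4, takes a point from camera to world coordinates). Camera axes: x right, y up, looking along -z (the intrinsics and any distortion apply to the point x, -y, -z); pixel columns grow to the right and rows downward; lengths in m; the calibration is good to about 2 mm. A picture is of the moment at which its call begins. calibration takes no time and is no camera call.
- ctrl.hand_in(): hands the job in; it is judged then, once.
The state is a dict: "time_s": time; "q": joint angles; "dq": joint speeds; "joint_efforts": joint torques, N m; "eef_pos": TCP position; "eef_rot": TCP orientation; "wrist_force": force on the tool from outside, world axes, zero at the start; "torque": the same for the moment, N m; "opening": opening from 0.0 (shut) to 1.0 (fully open); "grasp_force": force on a finger pad.
Only numpy, scipy, OpenCV 4.12 (cv2) and the standard library are available. Lean on these libraries where they do the work, as an engineer would, in place of code of your own. Each camera call takes 0.05 s, during which the arm holds its last target. There are 200 camera calls.

## Task

Lift the orange-capped sample jar that stands in front of the three lanes and hold it a moment to judge its weight by the load on the wrist, then set it down gently at the open front end of its lane: green for under 250 g, yellow for 250 to 400 g, blue for over 400 g (within 25 g of a limit either neighbour will do). With the jar standing on the lane floor, slide it back and press it with about 8 N against the coloured stop for a moment without shifting the stop, then let go and leave it standing upright against the stop. Leave the other things alone, and the other stops too.

Things in the scene. Friction and masses are not known exactly. Their poses are not given: they have to be found in the camera images.
- jar_mid (a point): centre (half-way up, 32 mm above the underside, on the axis) of the sample jar: a clear round jar with an orange screw cap fixed on it, 64 mm tall, body 42 mm and cap 45 mm in diameter; z is its axis, up. Stands upright on the table before the lanes. Weighs 100 to 550 g, told only by its load on the wrist. Grip its upper half, above the lane walls
- jar: the same jar; origin at the centre of its underside
- board: flat plywood board fixed to the table, 170 x 206 x 6 mm, that carries the three lanes side by side, 62 mm apart from centre line to centre line, in an order that changes; origin under its middle, x along the lanes away from the robot, turned by up to about 7 degrees
- lane_green: fixed lane for light, under 250 g: open-topped aluminium channel with a green stripe across its front end and a green stop in it. Origin on the centre line at the board's top (6 mm above the table), x along the lane away from the robot, y left. Side walls reach 15 mm above the origin and are 50 mm apart inside. Open front end at x = -76 mm; a jar set down at the front has its axis at about x = -45 mm
- lane_green_floor: the fixed floor strip of the green lane, 50 mm wide, 3 mm thick, on which the jar stands (a jar held down hard on it drags, and that drag feels like the stop); same origin and axes as the lane, its top 3 mm above the origin (9 mm above the table)
- lane_green_stop: green sliding stop in that lane: flat upright face 40 mm wide, 1 to 24 mm above the floor, bracket and brass screw behind. Origin at floor level on its front face, axes as the lane; the jar touches it with its axis 21 mm before the face. It starts 18 to 44 mm behind the lane's origin, is held by friction alone, stands still below about 20 N and slides back under more
- lane_yellow: fixed lane for medium, 250 to 400 g: open-topped aluminium channel with a yellow stripe across its front end and a yellow stop in it. Origin on the centre line at the board's top (6 mm above the table), x along the lane away from the robot, y left. Side walls reach 15 mm above the origin and are 50 mm apart inside. Open front end at x = -76 mm; a jar set down at the front has its axis at about x = -45 mm
- lane_yellow_floor: the fixed floor strip of the yellow lane, 50 mm wide, 3 mm thick, on which the jar stands (a jar held down hard on it drags, and that drag feels like the stop); same origin and axes as the lane, its top 3 mm above the origin (9 mm above the table)
- lane_yellow_stop: yellow sliding stop in that lane: flat upright face 40 mm wide, 1 to 24 mm above the floor, bracket and brass screw behind. Origin at floor level on its front face, axes as the lane; the jar touches it with its axis 21 mm before the face. It starts 18 to 44 mm behind the lane's origin, is held by friction alone, stands still below about 20 N and slides back under more
- lane_blue: fixed lane for heavy, over 400 g: open-topped aluminium channel with a blue stripe across its front end and a blue stop in it. Origin on the centre line at the board's top (6 mm above the table), x along the lane away from the robot, y left. Side walls reach 15 mm above the origin and are 50 mm apart inside. Open front end at x = -76 mm; a jar set down at the front has its axis at about x = -45 mm
- lane_blue_floor: the fixed floor strip of the blue lane, 50 mm wide, 3 mm thick, on which the jar stands (a jar held down hard on it drags, and that drag feels like the stop); same origin and axes as the lane, its top 3 mm above the origin (9 mm above the table)
- lane_blue_stop: blue sliding stop in that lane: flat upright face 40 mm wide, 1 to 24 mm above the floor, bracket and brass screw behind. Origin at floor level on its front face, axes as the lane; the jar touches it with its axis 21 mm before the face. It starts 18 to 44 mm behind the lane's origin, is held by friction alone, stands still below about 20 N and slides back under more
- neck_mid (a point): bystander, leave it alone: hollow yellow glazed bottle neck, 48 mm round, 33 mm tall; this point is its centre
- tape_mid (a point): bystander, leave it alone: yellow pocket tape measure lying flat, 60 x 70 x 36 mm; this point is its centre
- buff_mid (a point): bystander, leave it alone: buff brick fragment, 63 x 57 x 24 mm; this point is its centre
There are look-alikes about, which are no part of the job. Leave any purple look-alike of the jar alone.

How it is judged:
On the way, in this order (a step that is already met when the one before it is completed fails the run):
1. the jar is lifted clear of everything and held for half a second (height (world z) of jar_mid above 0.052 m and contact force between jar and the fingers above 0.5 N), for 0.5 s.
2. the jar stands on the floor of a lane at its front, at least 12 mm clear of the stop (((y of jar_mid in the frame of lane_green between -0.007 and 0.007 m and z of jar_mid in the frame of lane_green between 0.032 and 0.038 m and x of jar_mid in the frame of lane_green above -0.07 m and x of jar_mid in the frame of lane_green_stop below -0.033 m and contact force between jar and lane_green_floor above 0.3 N) or (y of jar_mid in the frame of lane_yellow between -0.007 and 0.007 m and z of jar_mid in the frame of lane_yellow between 0.032 and 0.038 m and x of jar_mid in the frame of lane_yellow above -0.07 m and x of jar_mid in the frame of lane_yellow_stop below -0.033 m and contact force between jar and lane_yellow_floor above 0.3 N) or (y of jar_mid in the frame of lane_blue between -0.007 and 0.007 m and z of jar_mid in the frame of lane_blue between 0.032 and 0.038 m and x of jar_mid in the frame of lane_blue above -0.07 m and x of jar_mid in the frame of lane_blue_stop below -0.033 m and contact force between jar and lane_blue_floor above 0.3 N))), for 0.2 s.
3. in the lane, the jar is pressed against the stop with more than 4 N for 0.2 s (((y of jar_mid in the frame of lane_green between -0.007 and 0.007 m and z of jar_mid in the frame of lane_green between 0.032 and 0.038 m and contact force between jar and lane_green_stop above 4 N) or (y of jar_mid in the frame of lane_yellow between -0.007 and 0.007 m and z of jar_mid in the frame of lane_yellow between 0.032 and 0.038 m and contact force between jar and lane_yellow_stop above 4 N) or (y of jar_mid in the frame of lane_blue between -0.007 and 0.007 m and z of jar_mid in the frame of lane_blue between 0.032 and 0.038 m and contact force between jar and lane_blue_stop above 4 N))), for 0.2 s.
At the end, for the whole second after the job is handed in: The jar stands upright (within 0.08 rad) and at rest on the floor of the lane of its weight class, not more than 4 mm off the stop's face, released. White: up to 275 g, yellow: 225 to 425 g, blue: from 375 g (the limits 250 and 400 g, with 25 g of overlap either way) (((y of jar_mid in the frame of lane_green between -0.007 and 0.007 m and z of jar_mid in the frame of lane_green between 0.032 and 0.038 m and x of jar_mid in the frame of lane_green_stop between -0.025 and -0.018 m and contact force between jar and lane_green_floor between 0.3 and 2.69775 N) or (y of jar_mid in the frame of lane_yellow between -0.007 and 0.007 m and z of jar_mid in the frame of lane_yellow between 0.032 and 0.038 m and x of jar_mid in the frame of lane_yellow_stop between -0.025 and -0.018 m and contact force between jar and lane_yellow_floor between 2.20725 and 4.16925 N) or (y of jar_mid in the frame of lane_blue between -0.007 and 0.007 m and z of jar_mid in the frame of lane_blue between 0.032 and 0.038 m and x of jar_mid in the frame of lane_blue_stop between -0.025 and -0.018 m and contact force between jar and lane_blue_floor between 3.67875 and 9 N)) and angle between jar's own z axis and vertical below 0.08 rad and linear speed of jar below 0.02 m/s); the robot touches nothing.
It fails at once if a stop is shifted by more than 3 mm (distance of any of lane_green_stop, lane_yellow_stop, lane_blue_stop from where it was at the start of the episode above 0.003 m).
It fails at once if the jar is dropped or forced down on a lane floor (over 35 N) (contact force between jar and lane_green_floor above 35 N or contact force between jar and lane_yellow_floor above 35 N or contact force between jar and lane_blue_floor above 35 N).
It fails at once if the jar is tipped over (angle between jar's own z axis and vertical above 0.8 rad).
It fails at once if the bottle neck, tape measure or brick fragment is moved by more than 15 mm (distance of any of neck_mid, tape_mid, buff_mid from where it was at the start of the episode above 0.015 m).
It also fails if it takes over 54 s, if anything falls off the work surface, if the arm or the gripper's body presses on something with over 40 N, if the wrist force passes 120 N, or if a joint passes its speed limit or range.

## Working session

There is one attempt and no reset: what is moved stays moved. The work goes in short steps, Python scripts to look and compute and a tool call to move; the robot and the scene stay as the last step left them, time stands still between calls to the robot, and variables do not carry over. Pictures are saved under pics/ and viewed, at most 10 in all, crops included, and the job is handed in when it is done.

Besides the shell and the picture viewer there is one more tool, called after "Emit:" as name(argument=value, ...) on one line, values as JSON. send_rows: Moves the arm, as the interface text tells. Its arguments: {"type":"object","properties":{"dr":{"type":"array","items":{"type":"array","items":{"type":"number"}}},"xyz":{"type":"array","items":{"type":"array","items":{"type":"number"}}},"jaw":{"type":"array","items":{"type":"number"}}},"required":["dr","xyz","jaw"]}

```bash
mkdir -p pics
python3 - <<'E'
from bench import ctrl
import cv2
for n in("top","side"):
    im=ctrl.camera(n); cv2.imwrite(f"pics/{n}0.png",im[:,:,::-1])
    c=ctrl.calibration(n); print(n,c)
o=ctrl.get_obs(); print(o, ctrl.tip_extent)
E
```

```text
top {'camera_matrix': array([[517.87869593,   0.        , 319.42815123],
       [  0.        , 517.87869593, 242.62171557],
       [  0.        ,   0.        ,   1.        ]]), 'D': array([-0.04495998,  0.        ,  0.        ,  0.        ,  0.        ]), 'world_from_camera': array([[-0.00728673,  0.99842397, -0.05564607,  0.517757  ],
       [-0.99985942, -0.00643424,  0.01548373,  0.33725425],
       [ 0.01510129,  0.05575107,  0.99833049,  0.91413141],
       [ 0.        ,  0.        ,  0.        ,  1.        ]])}
side {'camera_matrix': array([[449.69487365,   0.        , 311.18403035],
       [  0.        , 449.69487365, 236.40806703],
       [  0.        ,   0.        ,   1.        ]]), 'D': array([0.02759233, 0.        , 0.        , 0.        , 0.        ]), 'world_from_camera': array([[ 0.98154726,  0.10568436, -0.1593606 ,  0.45418027],
       [-0.19106394,  0.50841133, -0.83965022, -0.37227933],
       [-0.00771716,  0.85460443,  0.51922222,  0.51226194],
       [ 0.        ,  0.        ,  0.        ,  1.        ]])}
{'time_s': 0.1, 'q': array([-1.42129547e+00,  1.81463025e-01,  1.60788155e+00, -2.62285770e-05,
        1.35380712e+00, -2.06301724e-01]), 'dq': array([ 3.32218884e-04, -5.67273360e-04, -2.89095470e-03, -1.26392634e-04,
        1.48047134e-03, -1.35277086e-05]), 'joint_efforts': array([ 1.63482446e-04, -4.45874798e+01, -3.52239811e+01, -2.28423983e-04,
        4.21296587e-03, -3.39642341e-06]), 'eef_pos': array([ 0.20023562, -0.53852099,  0.2494891 ]), 'eef_rot': array([-7.79570123e-04,  9.84216456e-01,  1.76967113e-01,  9.33636340e-06]), 'wrist_force': array([-0.16728014,  0.29196382,  0.51858481]), 'torque': array([0.03690826, 0.02266593, 0.05904716]), 'grasp_force': 0.0, 'opening': 1.0020268401635468} 0.019
```

View pics/top0.png

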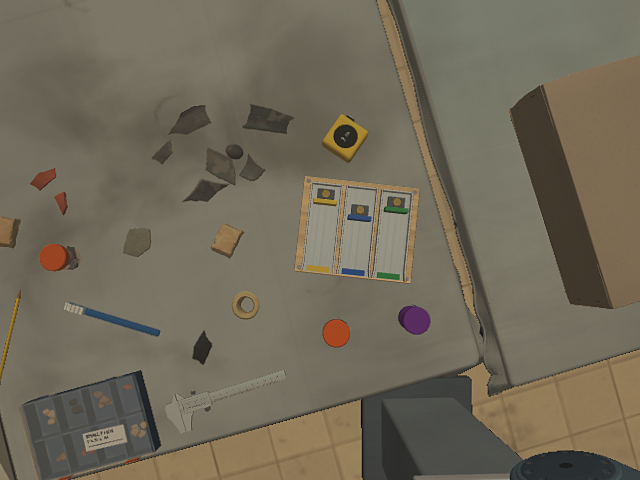

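View pics/side0.png

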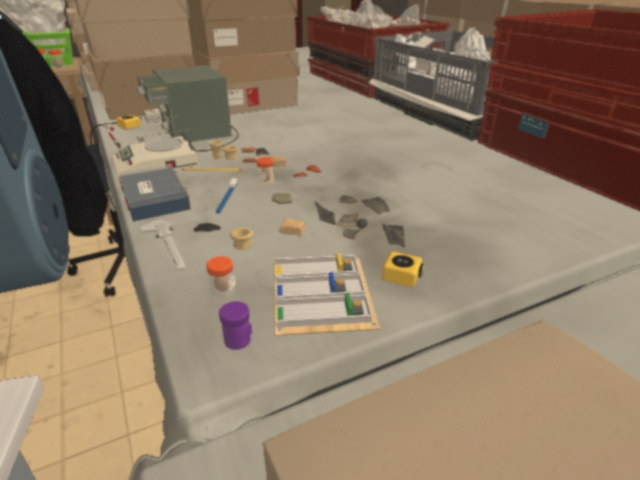

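The top view shows the orange-capped jar at about (336,333) in front of the board. The lanes run left to right yellow, blue, green, with stripes at (317,269), (353,272) and (388,276) and stops at (325,202), (359,217) and (396,210). The purple look-alike is at (414,320), and a second orange jar stands far off at (54,257). The side view agrees.

```bash
cat > h.py <<'E'
from bench import ctrl
import cv2, numpy as np
def ray(n,uv):
    c=ctrl.calibration(n); p=cv2.undistortPoints(np.array([[uv]],float),c["camera_matrix"],c["D"])[0,0]
    T=c["world_from_camera"]; d=T[:3,:3]@np.array([p[0],-p[1],-1]); return T[:3,3],d
def onz(n,uv,z):
    o,d=ray(n,uv); return o+d*(z-o[2])/d[2]
def cross(a,b):
    (o,d),(p,e)=a,b
    s=np.linalg.lstsq(np.c_[d,-e],p-o,rcond=None)[0]
    A,B=o+d*s[0],p+e*s[1]; return (A+B)/2,np.linalg.norm(A-B)
def blobs(im,lo,hi,amin=20):
    h=cv2.cvtColor(im,cv2.COLOR_RGB2HSV); m=cv2.inRange(h,np.array(lo),np.array(hi))
    n,l,s,c=cv2.connectedComponentsWithStats(m)
    return [(c[i].round(1),s[i]) for i in range(1,n) if s[i][4]>=amin],l
HSV=dict(orange=((4,170,130),(14,255,255)),yellow=((20,170,110),(30,255,255)),blue=((105,140,70),(122,255,255)),green=((55,140,50),(75,255,255)))
E
python3 - <<'E'
from h import *
for n in("top","side"):
    im=cv2.imread(f"pics/{n}0.png")[:,:,::-1].copy()
    for k,(lo,hi) in HSV.items():
        for c,s in blobs(im,lo,hi,25)[0]:
            if n=="top" and (not 280<c[0]<430 or c[1]<180): continue
            if n=="side" and (not 190<c[0]<400 or not 240<c[1]<330): continue
            print(n,k,c,s,[onz(n,c,z)[:2].round(4).tolist() for z in ((.064,) if k=="orange" else (.009,.033))])
E
```

```text
top orange [335.9 332.8] [323 320  27  27 571] [[0.4176, 0.2983]]
top yellow [324.8 200.7] [314 198  23   6  79] [[0.642, 0.3132], [0.6387, 0.3139]]
top yellow [317.3 268.3] [306 265  23   7 105] [[0.5233, 0.3273], [0.5232, 0.3275]]
top blue [352.5 272. ] [342 269  22   7 106] [[0.5164, 0.2658], [0.5165, 0.2677]]
top green [388.3 276.6] [377 273  22   7  43] [[0.5079, 0.2031], [0.5082, 0.2067]]
side orange [219.4 265.8] [207 257  25  19 376] [[0.417, 0.2886]]
side yellow [339.3 261.7] [338 255   4  14  34] [[0.6446, 0.3361], [0.6355, 0.3023]]
side blue [331.7 280.6] [330 274   4  14  30] [[0.6157, 0.279], [0.608, 0.2479]]
```

Run:
```python
import cv2
a=cv2.imread("pics/top0.png")[165:355,290:440]
cv2.imwrite("pics/crop0.png",cv2.resize(a,None,fx=3.1,fy=3.1,interpolation=cv2.INTER_CUBIC))
```

```text
(no output)
```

View pics/crop0.png

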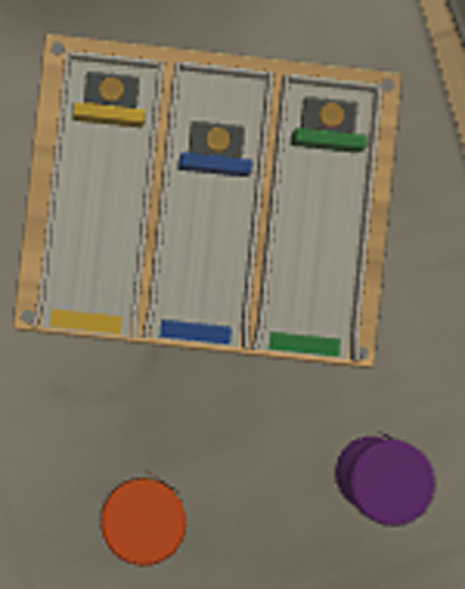

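The crop shows the board as a clean rectangle with corners near crop pixels (47,33), (401,72), (373,367) and (14,328). The cap disc is at (143,521). I'll fix the lane frames and work out the first move.

```bash
cat >> h.py <<'E'
from scipy.spatial.transform import Rotation as R
def goto(x,y,z,yaw,obs=None):
    o=obs or ctrl.get_obs(); q=o["eef_rot"]; r=R.from_quat([q[1],q[2],q[3],q[0]])
    g=R.from_euler("z",yaw)*R.from_matrix(np.diag([1,-1,-1]))
    print("t %.2f"%o["time_s"],"pos",o["eef_pos"].round(4),"yaw",np.degrees(np.arctan2(*r.as_matrix()[[1,0],0])).round(2),"F",o["wrist_force"].round(2),
     "| xyz cm",(r.inv().apply(np.array([x,y,z])-o["eef_pos"])*100).round(2),"dr",(np.degrees((r.inv()*g).as_rotvec())/6).round(2))
E
python3 - <<'E'
from h import *
P=[onz("top",(290+(u+.5)/3.1-.5,165+(v+.5)/3.1-.5),.006)[:2] for u,v in((47,33),(401,72),(373,367),(14,328))]
print(np.round(P,4)); L=lambda a,b:np.linalg.norm(P[a]-P[b])
print("sizes",[round(L(*i),4) for i in((0,1),(1,2),(2,3),(3,0))],"centre",np.mean(P,0).round(4))
for a,b in((3,0),(2,1)): print("yaw x",np.degrees(np.arctan2(*(P[b]-P[a])[::-1])).round(2))
for a,b in((1,0),(2,3)): print("yaw y",np.degrees(np.arctan2(*(P[b]-P[a])[::-1])).round(2)-90)
c=np.mean(P,0); yaw=np.radians(-6.8); ex=np.array([np.cos(yaw),np.sin(yaw)]);ey=np.array([-ex[1],ex[0]])
for n,u,z in(("ystripe",(317.3,268.3),.009),("bstripe",(352.5,272),.009),("gstripe",(388.3,276.6),.009),("ystop",(324.8,200.7),.033),
  ("bstop",(290+215/3.1,165+160/3.1),.033),("gstop",(290+329/3.1,165+136/3.1),.033)):
    d=onz("top",u,z)[:2]-c; print(n,(d@ex).round(4),(d@ey).round(4))
goto(.418,.298,.25,yaw)
E
```

```text
[[0.6879 0.3482]
 [0.6646 0.1456]
 [0.4962 0.1646]
 [0.5198 0.3677]]
sizes [np.float64(0.2039), np.float64(0.1694), np.float64(0.2045), np.float64(0.1692)] centre [0.5921 0.2565]
yaw x -6.64
yaw x -6.45
yaw y -6.560000000000002
yaw y -6.6299999999999955
ystripe -0.0767 0.0621
bstripe -0.0763 0.0002
gstripe -0.0773 -0.063
ystop 0.0395 0.0625
bstop 0.0189 0.0006
gstop 0.0394 -0.0608
t 0.10 pos [ 0.2002 -0.5385  0.2495] yaw 20.39 F [-0.17  0.29  0.52] | xyz cm [ 4.955e+01 -7.083e+01  7.000e-02] dr [-0.02  0.    4.53]
```

Emit:
send_rows(xyz=[[6,-8.5,0],[12,-17,0],[18,-25.5,0],[24,-34,0],[30,-42.5,0],[36,-51,0],[42,-59.5,0],[49.5,-70.8,0]], dr=[[0,0,0.6],[0,0,1.2],[0,0,1.8],[0,0,2.4],[0,0,3],[0,0,3.6],[0,0,4.2],[0,0,4.5]], jaw=[100,100,100,100,100,100,100,100])

```text
time_s: 1.1
eef_pos: [0.3277, -0.0537, 0.2504]
eef_rot: [0.0, 0.998, -0.059, 0.001]
wrist_force: [1.2, -1.0, -0.4]
opening: 1.001
grasp_force: 0.0
```

```bash
python3 -c "
from h import *
goto(.418,.298,.13,np.radians(-6.6))"
```

```text
t 1.10 pos [ 0.3277 -0.0537  0.2504] yaw -6.75 F [ 1.19 -1.01 -0.43] | xyz cm [  4.82 -35.99  12.03] dr [ 0.   -0.01 -0.03]
```

Emit:
send_rows(xyz=[[0.8,-6,0],[1.6,-12,0],[2.4,-18,0],[3.2,-24,0],[4,-30,3],[4.8,-35.5,6],[4.8,-35.5,9],[4.8,-35.5,9]], dr=[[0,0,0],[0,0,0],[0,0,0],[0,0,0],[0,0,0],[0,0,0],[0,0,0],[0,0,0]], jaw=[100,100,100,100,100,100,100,100])

```text
time_s: 2.1
eef_pos: [0.4138, 0.2913, 0.1573]
eef_rot: [0.002, 0.998, -0.057, -0.003]
wrist_force: [0.2, -0.4, -0.6]
opening: 0.995
grasp_force: 0.0
```

```bash
python3 -c "
from h import *
goto(.418,.298,.13,np.radians(-6.6))
cv2.imwrite('pics/s1.png',ctrl.camera('side')[180:400,140:420,::-1].repeat(2,0).repeat(2,1))
goto(.418,.298,.13,np.radians(-6.6))"
```

```text
t 2.10 pos [0.4138 0.2913 0.1573] yaw -6.52 F [ 0.18 -0.39 -0.58] | xyz cm [ 0.36 -0.72  2.72] dr [0.03 0.06 0.01]
t 2.15 pos [0.4152 0.2912 0.1592] yaw -6.58 F [-0.04  0.78 -0.3 ] | xyz cm [ 0.21 -0.71  2.92] dr [0.02 0.03 0.  ]
```

View pics/s1.png

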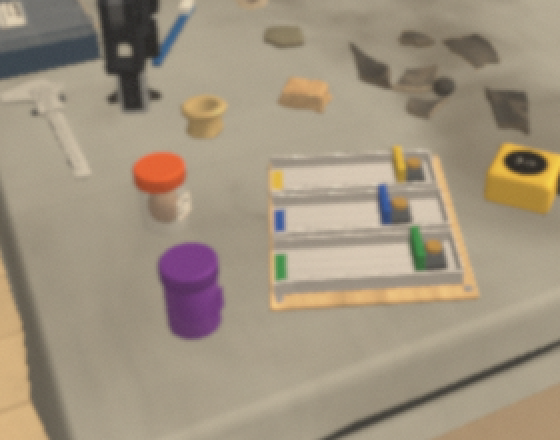

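The gripper (crop tip about (135,105)) stands above and in line with the jar (crop cap (160,170)), and nothing has been disturbed. I'll descend round the jar.

Emit:
send_rows(xyz=[[0.2,-0.7,0],[0.2,-0.7,3],[0.2,-0.7,6],[0.2,-0.7,9],[0.2,-0.7,10.5],[0.2,-0.7,11.3],[0.2,-0.7,11.3],[0.2,-0.7,11.3]], dr=[[0,0,0],[0,0,0],[0,0,0],[0,0,0],[0,0,0],[0,0,0],[0,0,0],[0,0,0]], jaw=[100,100,100,100,100,100,100,100])

```text
time_s: 3.15
eef_pos: [0.42, 0.2987, 0.0483]
eef_rot: [-0.0, 0.998, -0.058, 0.001]
wrist_force: [-0.4, -0.2, 0.1]
opening: 1.002
grasp_force: 0.0
```

```bash
cat >> h.py <<'E'
def force(n=12):
    F=[]
    for i in range(n): ctrl.camera("top"); o=ctrl.get_obs(); F.append(np.r_[o["wrist_force"],o["torque"]])
    F=np.array(F); print("F mean",F.mean(0).round(3),"sd",F.std(0)[:3].round(2)); return o
E
python3 -c "
from h import *
im=ctrl.camera('top')
for c,s in blobs(im,*HSV['orange'],50)[0]: print(c,s,onz('top',c,.064))
o=force(); goto(.418,.298,.045,np.radians(-6.6),o)"
```

```text
[ 52.1 256.5] [ 39 244  27  26 539] [0.54506004 0.76517434 0.064     ]
F mean [-0.222  0.042  0.055  0.003  0.009  0.012] sd [0.53 0.55 0.54]
t 3.80 pos [0.4191 0.2983 0.0473] yaw -6.61 F [-1.37 -0.68  0.73] | xyz cm [-0.1   0.04  0.23] dr [ 0.  0. -0.]
```

Emit:
send_rows(xyz=[[-0.1,0,0.1],[-0.1,0,0.1],[-0.1,0,0.1],[-0.1,0,0.1],[-0.1,0,0.1],[-0.1,0,0.1],[-0.1,0,0.1],[-0.1,0,0.1]], dr=[[0,0,0],[0,0,0],[0,0,0],[0,0,0],[0,0,0],[0,0,0],[0,0,0],[0,0,0]], jaw=[60,30,30,30,30,30,30,30])

```text
time_s: 4.8
eef_pos: [0.4183, 0.2985, 0.0465]
eef_rot: [-0.0, 0.998, -0.058, 0.0]
wrist_force: [0.3, 0.6, 4.4]
opening: 0.472
grasp_force: 60.5
```

Emit:
send_rows(xyz=[[0,0,-0.5],[0,0,-1.5],[0,0,-3],[0,0,-4.5],[0,0,-6],[0,0,-6],[0,0,-6],[0,0,-6]], dr=[[0,0,0],[0,0,0],[0,0,0],[0,0,0],[0,0,0],[0,0,0],[0,0,0],[0,0,0]], jaw=[30,30,30,30,30,30,30,30])

```text
time_s: 5.8
eef_pos: [0.4176, 0.2982, 0.1057]
eef_rot: [0.0, 0.998, -0.058, -0.001]
wrist_force: [0.1, -1.1, -1.1]
opening: 0.473
grasp_force: 60.6
```

```bash
python3 -c "
from h import *
o=force(40); print(o['opening'],o['grasp_force']); goto(.418,.298,.105,np.radians(-6.6),o)
cv2.imwrite('pics/s2.png',ctrl.camera('side')[160:350,140:420,::-1].repeat(2,0).repeat(2,1))"
```

```text
F mean [ 8.800e-02 -7.900e-02 -1.412e+00 -1.000e-03  1.000e-03 -0.000e+00] sd [0.4  0.5  0.54]
0.4753766450916011 60.60117959976196
t 7.80 pos [0.4181 0.2984 0.1063] yaw -6.62 F [ 0.92 -0.51 -0.75] | xyz cm [-0.01  0.04  0.13] dr [-0. -0. -0.]
```

View pics/s2.png

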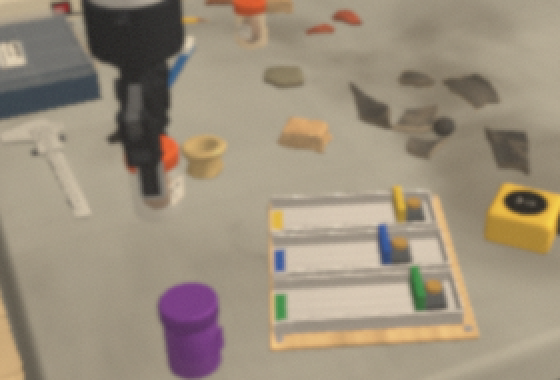

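The side view shows the jar hanging upright in the fingers, well clear of the table. The load is 1.47 N, about 150 g, so it belongs in the green lane.

Emit:
send_rows(xyz=[[1.5,1,0],[4,2.6,0],[7,4.5,0],[10,6.4,0],[12,7.7,0],[13,8.3,0.5],[13,8.3,2],[13,8.3,2.5]], dr=[[0,0,0],[0,0,0],[0,0,0],[0,0,0],[0,0,0],[0,0,0],[0,0,0],[0,0,0]], jaw=[30,30,30,30,30,30,30,30])

```text
time_s: 8.85
eef_pos: [0.5356, 0.2014, 0.0791]
eef_rot: [0.0, 0.998, -0.057, -0.002]
wrist_force: [-0.5, 0.5, -1.9]
opening: 0.476
grasp_force: 60.7
```

```bash
python3 -c "
from h import *
o=force(2); goto(.538,.2,.0555,np.radians(-6.6),o)
cv2.imwrite('pics/s3.png',cv2.resize(ctrl.camera('side')[210:350,190:410,::-1],None,fx=3.5,fy=3.5,interpolation=2))"
```

```text
F mean [-0.757  0.128 -1.165 -0.008 -0.026  0.014] sd [0.32 0.33 0.8 ]
t 8.95 pos [0.5359 0.2016 0.0797] yaw -6.54 F [-0.44  0.46 -0.37] | xyz cm [0.24 0.13 2.42] dr [0.01 0.03 0.01]
```

View pics/s3.png

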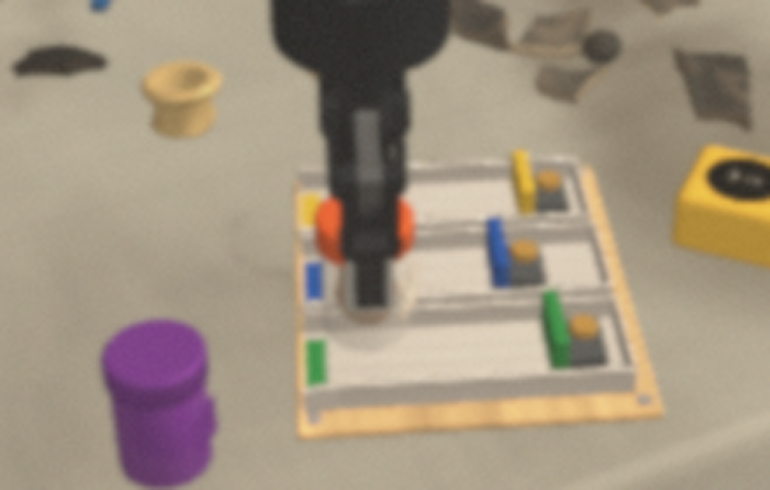

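The jar (crop bottom (370,340)) hangs above the green lane's front, between the stripe (316,362) and the stop (555,330). A quick numeric check against the side view:

```bash
python3 -c "
from h import *
f=lambda u,v:(190+u/3.5,210+v/3.5)
c=np.array([.5921,.2565]);y=np.radians(-6.6);ex=np.array([np.cos(y),np.sin(y)]);ey=np.array([-ex[1],ex[0]])
for n,p,z in(('stripe',(316,362),.009),('ystripe',(310,211),.009),('bstripe',(315,281),.009),('gstop bottom-mid',(566,350),.021),('jar under near edge',(370,350),.033),('cap mid',(365,230),.0882)):
    w=onz('side',f(*p),z)[:2]; print(n,w.round(4),((w-c)@ex).round(4),((w-c)@ey).round(4))
w=np.array([.5359,.2016]);print('tcp',(w-c)@ex,(w-c)@ey)"
```

```text
stripe [0.5101 0.2073] -0.0758 -0.0583
ystripe [0.5234 0.3314] -0.0768 0.0665
bstripe [0.5179 0.2695] -0.0752 0.0044
gstop bottom-mid [0.6258 0.1783] 0.0425 -0.0738
jar under near edge [0.533  0.1829] -0.0502 -0.0799
cap mid [0.5351 0.2009] -0.0503 -0.0617
tcp -0.04951749986468382 -0.06099563268916086
```

Emit:
send_rows(xyz=[[0,0,0.6],[0,0,1.2],[0,0,1.6],[0,0,1.9],[0,0,2],[0,0,2.1],[0,0,2.15],[0,0,2.2]], dr=[[0,0,0],[0,0,0],[0,0,0],[0,0,0],[0,0,0],[0,0,0],[0,0,0],[0,0,0]], jaw=[30,30,30,30,30,30,30,30])

```text
time_s: 10.0
eef_pos: [0.5378, 0.201, 0.0594]
eef_rot: [-0.0, 0.998, -0.058, 0.0]
wrist_force: [-0.7, 0.4, -2.1]
opening: 0.479
grasp_force: 60.7
```

```bash
python3 -c "
from h import *
o=force(5); goto(.536,.2016,.0555,np.radians(-6.6),o)"
```

```text
F mean [-0.125  0.11  -1.246 -0.004 -0.003 -0.006] sd [0.19 0.44 0.54]
t 10.25 pos [0.5377 0.201  0.0593] yaw -6.61 F [-0.38  0.46 -1.87] | xyz cm [-0.18 -0.04  0.38] dr [-0. -0. -0.]
```

Emit:
send_rows(xyz=[[0,0,0.1],[0,0,0.2],[0,0,0.25],[0,0,0.3],[0,0,0.35],[0,0,0.37],[0,0,0.4],[0,0,0.4]], dr=[[0,0,0],[0,0,0],[0,0,0],[0,0,0],[0,0,0],[0,0,0],[0,0,0],[0,0,0]], jaw=[30,30,30,30,30,30,30,30])

```text
time_s: 11.25
eef_pos: [0.5378, 0.201, 0.0556]
eef_rot: [0.0, 0.998, -0.058, 0.0]
wrist_force: [-1.3, 0.2, 1.6]
opening: 0.479
grasp_force: 60.6
```

```bash
python3 -c "
from h import *
o=force(5); goto(.536,.2016,.0555,np.radians(-6.6),o)"
```

```text
F mean [-1.382 -0.402  2.91  -0.133  0.31  -0.025] sd [0.49 0.43 0.65]
t 11.50 pos [0.5378 0.201  0.0556] yaw -6.61 F [-1.95 -0.69  3.74] | xyz cm [-0.18 -0.04  0.  ] dr [-0. -0. -0.]
```

The floor carries about 4.4 N, so the jar stands in the lane. I'll unload it slightly and slide it along.

Emit:
send_rows(xyz=[[0,0,-0.02],[0.3,0,-0.03],[1,0,-0.03],[2,0,-0.03],[3,0,-0.03],[4,0,-0.03],[4.8,0,-0.03],[5,0,-0.03]], dr=[[0,0,0],[0,0,0],[0,0,0],[0,0,0],[0,0,0],[0,0,0],[0,0,0],[0,0,0]], jaw=[30,30,30,30,30,30,30,30])

```text
time_s: 12.5
eef_pos: [0.5882, 0.195, 0.0555]
eef_rot: [-0.0, 0.998, -0.058, 0.0]
wrist_force: [-3.7, 0.0, 4.3]
opening: 0.481
grasp_force: 61.0
```

```bash
cat >> h.py <<'E'
c0=np.array([.5921,.2565]);y0=np.radians(-6.6);ex=np.array([np.cos(y0),np.sin(y0)]);ey=np.array([-ex[1],ex[0]])
def lane(w): w=np.array(w)[:2]-c0; return np.array([w@ex,w@ey+.062]).round(4)
def st(n=6):
    o=force(n); p=o["eef_pos"]; print("t %.2f"%o["time_s"],"lane xy",lane(p),"z",p[2].round(4))
    return o
E
python3 -c "
from h import *
st()
for v,z in((149,.010),(127,.033)): print(lane(onz('top',(290+329/3.1,165+v/3.1),z)))"
```

```text
F mean [ 0.488 -0.166 -0.205 -0.062 -0.14   0.017] sd [0.36 0.48 0.34]
t 12.80 lane xy [0.0024 0.0006] z 0.0556
[ 0.035  -0.0031]
[0.0442 0.0016]
```

Emit:
send_rows(xyz=[[0.2,0,0],[0.4,0,0],[0.6,0,0],[0.75,0,0],[0.85,0,0],[0.95,0,0],[1,0,0],[1,0,0]], dr=[[0,0,0],[0,0,0],[0,0,0],[0,0,0],[0,0,0],[0,0,0],[0,0,0],[0,0,0]], jaw=[30,30,30,30,30,30,30,30])

```text
time_s: 13.8
eef_pos: [0.5974, 0.1941, 0.0555]
eef_rot: [0.0, 0.998, -0.058, 0.0]
wrist_force: [-0.9, 0.3, 0.9]
opening: 0.477
grasp_force: 61.0
```

```bash
python3 -c "
from h import *
st()"
```

```text
F mean [-0.724  0.102  0.313  0.006  0.102  0.006] sd [0.64 0.42 0.26]
t 14.10 lane xy [0.0125 0.0006] z 0.0556
```

Emit:
send_rows(xyz=[[0.02,0,0],[0.04,0,0],[0.06,0,0],[0.08,0,0],[0.1,0,0],[0.12,0,0],[0.14,0,0],[0.15,0,0]], dr=[[0,0,0],[0,0,0],[0,0,0],[0,0,0],[0,0,0],[0,0,0],[0,0,0],[0,0,0]], jaw=[30,30,30,30,30,30,30,30])

```text
time_s: 15.1
eef_pos: [0.5989, 0.1939, 0.0556]
eef_rot: [-0.0, 0.998, -0.058, 0.0]
wrist_force: [-1.5, 0.1, -0.1]
opening: 0.478
grasp_force: 61.0
```

Emit:
send_rows(xyz=[[0.02,0,0],[0.03,0,0],[0.05,0,0],[0.06,0,0],[0.08,0,0],[0.1,0,0],[0.1,0,0],[0.1,0,0]], dr=[[0,0,0],[0,0,0],[0,0,0],[0,0,0],[0,0,0],[0,0,0],[0,0,0],[0,0,0]], jaw=[30,30,30,30,30,30,30,30])

```text
time_s: 16.1
eef_pos: [0.5998, 0.1938, 0.0556]
eef_rot: [-0.0, 0.998, -0.058, 0.0]
wrist_force: [0.5, 0.2, -1.4]
opening: 0.476
grasp_force: 61.0
```

```bash
python3 -c "
from h import *
st(4)"
```

```text
F mean [-1.830e-01  1.450e-01 -1.095e+00 -8.000e-03  1.000e-03 -5.000e-03] sd [0.65 0.26 0.37]
t 16.30 lane xy [0.0148 0.0006] z 0.0556
```

Emit:
send_rows(xyz=[[0.02,0,0],[0.03,0,0],[0.05,0,0],[0.06,0,0],[0.08,0,0],[0.1,0,0],[0.1,0,0],[0.1,0,0]], dr=[[0,0,0],[0,0,0],[0,0,0],[0,0,0],[0,0,0],[0,0,0],[0,0,0],[0,0,0]], jaw=[30,30,30,30,30,30,30,30])

```text
time_s: 17.3
eef_pos: [0.6002, 0.1938, 0.0555]
eef_rot: [0.0, 0.998, -0.058, -0.001]
wrist_force: [-4.8, 0.5, 3.6]
opening: 0.474
grasp_force: 61.0
```

```bash
python3 -c "
from h import *
st(3)"
```

```text
F mean [-5.382 -0.027  3.232 -0.022  0.872  0.023] sd [0.33 0.25 0.09]
t 17.45 lane xy [0.0152 0.0006] z 0.0556
```

Emit:
send_rows(xyz=[[0.01,0,0],[0.02,0,0],[0.03,0,0],[0.03,0,0],[0.04,0,0],[0.04,0,0],[0.04,0,0],[0.04,0,0]], dr=[[0,0,0],[0,0,0],[0,0,0],[0,0,0],[0,0,0],[0,0,0],[0,0,0],[0,0,0]], jaw=[30,30,30,30,30,30,30,30])

```text
time_s: 18.45
eef_pos: [0.6002, 0.1938, 0.0556]
eef_rot: [0.0, 0.998, -0.058, -0.001]
wrist_force: [-7.1, -0.1, 5.7]
opening: 0.479
grasp_force: 61.0
```

```bash
python3 -c "
from h import *
st(4)"
```

```text
F mean [-6.528e+00  8.290e-01  4.190e+00  2.200e-02  1.116e+00  4.000e-03] sd [0.25 0.39 0.37]
t 18.65 lane xy [0.0153 0.0006] z 0.0556
```

Emit:
send_rows(xyz=[[0.02,0,0],[0.03,0,0],[0.04,0,0],[0.05,0,0],[0.06,0,0],[0.06,0,0],[0.06,0,0],[0.06,0,0]], dr=[[0,0,0],[0,0,0],[0,0,0],[0,0,0],[0,0,0],[0,0,0],[0,0,0],[0,0,0]], jaw=[30,30,30,30,30,30,30,30])

```text
time_s: 19.65
eef_pos: [0.6004, 0.1938, 0.0556]
eef_rot: [0.0, 0.998, -0.058, -0.002]
wrist_force: [-9.3, 0.4, 6.7]
opening: 0.475
grasp_force: 61.0
```

```bash
python3 -c "
from h import *
st(6)
cv2.imwrite('pics/s4.png',cv2.resize(ctrl.camera('side')[210:350,190:410,::-1],None,fx=3.5,fy=3.5,interpolation=2))"
```

```text
F mean [-8.657e+00 -2.900e-02  6.484e+00  8.000e-03  1.471e+00 -5.000e-03] sd [0.25 0.32 0.39]
t 19.95 lane xy [0.0154 0.0007] z 0.0556
```

View pics/s4.png

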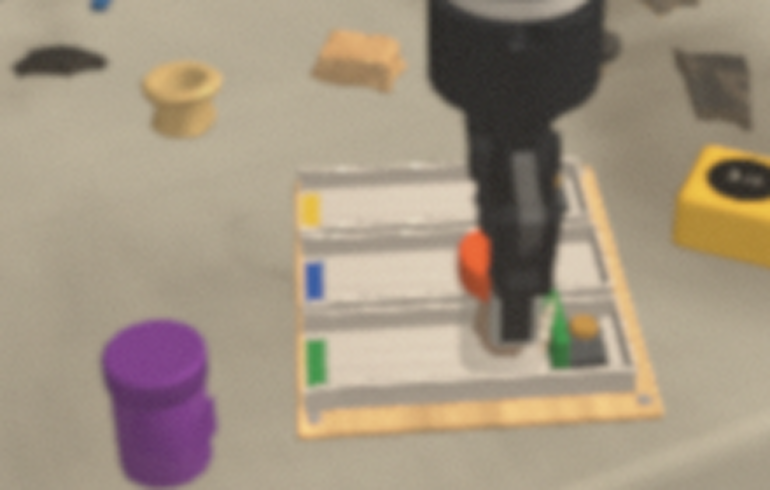

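The jar now touches the green stop at crop (560,330), and the stop has not moved. I'll ease the floor load so that the press on the stop is surely well over 4 N.

Emit:
send_rows(xyz=[[0,0,-0.01],[0.01,0,-0.02],[0.02,0,-0.03],[0.03,0,-0.04],[0.03,0,-0.04],[0.03,0,-0.04],[0.03,0,-0.04],[0.03,0,-0.04]], dr=[[0,0,0],[0,0,0],[0,0,0],[0,0,0],[0,0,0],[0,0,0],[0,0,0],[0,0,0]], jaw=[30,30,30,30,30,30,30,30])

```text
time_s: 21.0
eef_pos: [0.6004, 0.1938, 0.0556]
eef_rot: [0.0, 0.998, -0.058, -0.002]
wrist_force: [-8.1, 0.1, 4.2]
opening: 0.479
grasp_force: 61.0
```

```bash
python3 -c "
from h import *
st(6)"
```

```text
F mean [-8.348e+00  6.760e-01  4.415e+00  6.800e-02  1.422e+00  8.000e-03] sd [0.25 0.49 0.26]
t 21.30 lane xy [0.0154 0.0006] z 0.0556
```

Emit:
send_rows(xyz=[[-0.03,0,0],[-0.06,0,0],[-0.08,0,0],[-0.08,0,0],[-0.08,0,0],[-0.08,0,0],[-0.08,0,0],[-0.08,0,0]], dr=[[0,0,0],[0,0,0],[0,0,0],[0,0,0],[0,0,0],[0,0,0],[0,0,0],[0,0,0]], jaw=[30,30,30,30,40,50,58,64])

```text
time_s: 22.3
eef_pos: [0.6019, 0.1936, 0.0563]
eef_rot: [-0.0, 0.998, -0.058, 0.001]
wrist_force: [0.1, 0.1, 0.3]
opening: 0.638
grasp_force: 0.0
```

Emit:
send_rows(xyz=[[0,0,0],[0,0,0],[0,0,0],[0,0,0],[0,0,0],[0,0,0],[0,0,0],[0,0,0]], dr=[[0,0,0],[0,0,0],[0,0,0],[0,0,0],[0,0,0],[0,0,0],[0,0,0],[0,0,0]], jaw=[64,64,64,64,64,64,64,64])

```text
time_s: 23.3
eef_pos: [0.6013, 0.1936, 0.056]
eef_rot: [-0.0, 0.998, -0.058, 0.0]
wrist_force: [-0.6, 0.2, -0.2]
opening: 0.638
grasp_force: 0.0
```

```bash
python3 -c "
from h import *
st(6)"
```

```text
F mean [ 0.409  0.021 -0.381  0.005  0.002 -0.004] sd [0.47 0.71 0.5 ]
t 23.60 lane xy [0.0163 0.0006] z 0.056
```

Released, with no contact force left. I'll lift straight up and back away.

Emit:
send_rows(xyz=[[0,0,-0.5],[0,0,-1.5],[0,0,-3],[0,0,-5],[0,0,-8],[0,0,-11],[0,0,-14],[-3,0,-17]], dr=[[0,0,0],[0,0,0],[0,0,0],[0,0,0],[0,0,0],[0,0,0],[0,0,0],[0,0,0]], jaw=[64,64,64,64,64,64,64,64])

```text
time_s: 24.6
eef_pos: [0.5727, 0.1967, 0.2289]
eef_rot: [-0.0, 0.998, -0.058, 0.002]
wrist_force: [-0.3, 0.5, -0.1]
opening: 0.639
grasp_force: 0.0
```

Emit:
send_rows(xyz=[[-4,-2,0],[-8,-5,0],[-12,-8,0],[-16,-11,0],[-19,-14,0],[-20,-15,0],[-20,-15,0],[-20,-15,0]], dr=[[0,0,0],[0,0,0],[0,0,0],[0,0,0],[0,0,0],[0,0,0],[0,0,0],[0,0,0]], jaw=[64,64,64,64,64,64,64,64])

```text
time_s: 25.6
eef_pos: [0.391, 0.3684, 0.2263]
eef_rot: [0.0, 0.998, -0.058, 0.0]
wrist_force: [0.4, -0.0, 0.4]
opening: 0.641
grasp_force: 0.0
```

```bash
python3 -c "
from h import *
im=ctrl.camera('top'); s=ctrl.camera('side')
for c,a in blobs(im,*HSV['orange'],50)[0]: print(c,lane(onz('top',c,.073)))
for c,a in blobs(im,*HSV['green'],25)[0]: print('g',c,a)
A=cv2.resize(s[210:350,230:410],None,fx=3,fy=3,interpolation=2);B=cv2.resize(im[170:310,290:370+60],None,fx=1.8,fy=3,interpolation=2)
cv2.imwrite('pics/end.png',np.hstack([A,B])[:,:,::-1])"
```

```text
[399.1 221.2] [0.014  0.0003]
[ 52.  256.5] [-0.105   0.5575]
g [387.8 276.3] [377 273  22   7  50]
```

View pics/end.png

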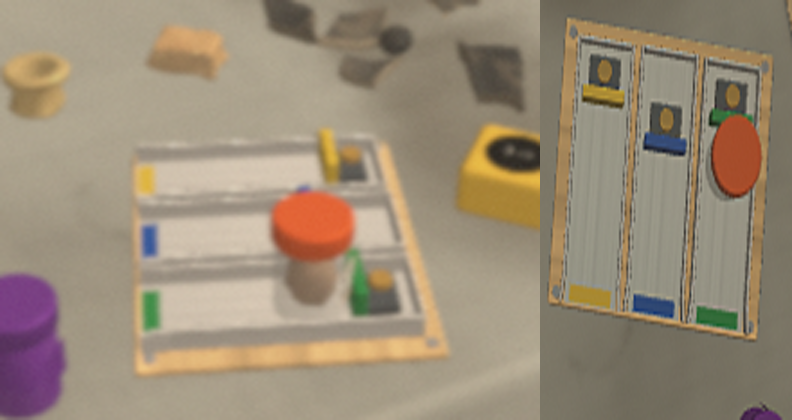

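In the last picture the jar stands upright in the green lane (side crop (312,270), cap at lane x 14 mm, y 0.3 mm). Its clear wall touches the stop at (352,285), and the stops and other things are where they were.

```bash
python3 -c "
from bench import ctrl
print(ctrl.hand_in())"
```

```text
the job is handed in; nothing more can be done
None
```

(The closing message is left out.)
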